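Stopper the ink flask

TASK

Close up the flask after filling: take the funnel out of its neck and stand it upright in the empty pot. Then take the stopper that lies on the desk, park it plug first and fully home in the sloping stand and let go of it; then take it again and set it upright in the flask's neck, with the flange fully down on the rim. Keep flask and pot standing about where they are, and leave the other things on the desk alone.

Things in the scene. Friction and masses are not known exactly. Their poses are not given: they have to be found in the camera images.
- funnel_collar (a point): steel funnel, 98 mm tall, 0.12 kg, standing in the flask: straight round collar on top (60 mm diameter, 30 mm tall, 2 mm wall), cone 26 mm tall, stem 42 mm long (16 to 13 mm diameter). This point: centre of the collar, on the axis, 15 mm below the top edge, 83 mm above the stem's end; z up. Seated in the pot, the cone rests on the pot's rim and this point is about 20 mm above that rim
- pot_rim (a point): white faceted ceramic pot, empty, 88 mm tall, outside about 67 mm across, opening about 52 mm across, loose, 0.35 kg. This point is the centre of its mouth, at rim height; z is up.
- flask_mouth (a point): white ceramic flask, loose, 0.7 kg, 131 mm tall: round body 86 mm across up to 45 mm height, then a shoulder up to a neck from 85 mm. Neck 42 mm outside at the top; its bore tapers from 32 mm diameter at the mouth to 24 mm 45 mm further down. This point: centre of the mouth, at rim height; z up. The funnel stands in it at the start
- stopper_barrel (a point): white ceramic stopper, 88 mm long, 0.12 kg: tapered plug 40 mm long, octagonal flange, then a plain round barrel (its handle), 24 mm diameter, 42 mm long. This point: on the axis in mid-barrel, 67 mm from the plug's tip, 21 mm from the barrel's end; z runs from plug to barrel end. It starts lying on flange and plug tip, its axis rising 0.23 rad to the barrel, this point 25 mm above the desk
- stopper_seat (a point): the same stopper: point on its axis in the underside of the flange, 40 mm from the plug's tip, 27 mm from the barrel point; same axes. The plug widens from 20 mm diameter at the tip to 29 mm here; the flange is 38 mm across flats, 6 mm thick
- stand_mouth (a point): sloping wooden stand fixed to the desk: foot 80x100x12 mm and on it a round cup, 44 mm outside, leaning 40 degrees from vertical. Its tapered bore (34 mm diameter at the mouth, 29 mm at the bottom, 43 mm deep) takes the stopper's plug until the flange lies on the rim. This point: centre of the cup's mouth, 59 mm above the desk; z points out of the cup along its axis
- well_center (a point): bystander: cut glass inkwell with brass lid, 47 mm across, 48 mm tall; this point is its centre
- notes_center (a point): bystander: yellow note block, 51x38x8 mm; this point is its centre
Things that resemble listed ones, but are neither listed nor needed, are in the scene too. There is more than one size of the part that bears stand_mouth; the job needs the larger.

How it is judged:
By the outcome, as a careful person would: the job done as asked, in the order asked, and still so for the second after the job is handed in, with the robot touching nothing.
It also fails if it takes over 72 s, if anything falls off the work surface, if the arm or the gripper's body presses on something with over 40 N, if the wrist force passes 120 N, or if a joint passes its speed limit or range.

ROBOT

A 6-joint arm with a two-finger parallel gripper is mounted at the origin on a cart in front of the work surface, level with it; the furniture and walls round the work are solid. World frame = base frame: x ahead of the robot, y to its left, z up, the work surface at z = 0. Lengths are in m, angles in rad, forces in N, time in s.
With the tool pointing down it reaches from about 0.3 to 0.875 m from the base axis. Payload 6.4 kg.
Tool frame: the origin (TCP) lies between the finger pads; the fingertips stand 8 mm ahead of it and the grasp point (between the pads) lies 11 mm behind it (ctrl.finger_overhang is the distance from the TCP to the fingertips, in m); z points along the fingers, y is the line along which they close (so a half turn about z gives the same grasp; the last joint's range is limited). The gripper opens to 85 mm and grips with 20 to 120 N. Pads are 22 mm wide; open, the fingers measure 114 mm over their backs; the gripper's body (76 mm by 85 mm) begins 54 mm behind the grasp point. The pads swing forward as they close: fully open they stand 13 mm farther back than shut.
Start: joints at [-1.513, 0.181, 1.607, -0, 1.354, -0.206], TCP at [0.15, -0.555, 0.216] pointing down, gripper open.
Joint ranges: [-2.99, 2.99], [-0.89, 2.07], [0.3, 2.58], [-1.14, 4.28], [0, 2.63], [-3.12, 3.12]. Speed limits (rad/s): [2.57, 2.57, 3.01, 3.14, 3.14, 3.14].

INTERFACE

Orientations are given as a unit quaternion [w, x, y, z].
In Python, from bench import ctrl, camera gives the robot as it stands.
- The arm moves only by the shell command python3 -m pendant 'ROWS' [OPENING]. ROWS is JSON, a list of rows, each a list of 6 numbers: the shift along the world's x, y, z normalised to -1 to 1, where 1 is 200 mm, then the turn, a rotation vector about the world's x, y, z normalised to -1 to 1, where 1 is pi/2 rad. In form: [[dx, dy, dz, rx, ry, rz], ...]. A call has exactly 10 rows; each row shifts and turns the commanded pose from where the row before left it; what a row does not reach is not made up. A row lasts 1/8 s, in which the tool goes at most 62.5 mm and 10.7 degrees, less where a joint would pass 70% of its speed; a pose out of reach is approached as far as the arm can. A call with a number of a shift or a turn outside -1 to 1 is refused whole. A call with a gripper value outside its range is refused whole. OPENING is the opening, from -1 (shut) to 1 (fully open), set as the call begins (- or left out, the last holds). The fingers move at their own pace and stop on an object; the grip force is fixed at half the most. Time passes only in rows, so rows that do not move let the fingers close, or fill a call up. It gives the time, the measured TCP pose, the force, the opening and the grip force at its end, in the units of the state.
- ctrl.get_obs(): the state, without advancing time (a new reading comes with each control period).
- camera(name): name is "side" or "top" or "wrist"; returns a dict with "color" (400x640x3 uint8, blue, green, red), "fx", "fy", "cx", "cy" (pixels), "xyz" and "rotation" of the camera in the world; the wrist camera has in their place "hand_eye" (4x4, takes a point from camera to tool coordinates, whose origin is the TCP and whose axes are the flange's). Camera axes: x right, y down, z forward; pixel columns grow to the right and rows downward; lengths in m; the calibration is good to about 2 mm. A picture is of the moment at which its call begins: read the wrist's pose just before it. There is no depth.
- ctrl.hand_in(): hands the job in; it is judged then, once.
The state is a dict: "time_s": time; "q": joint angles; "dq": joint speeds; "joint_efforts": joint torques, N m; "eef_pos": TCP position; "eef_rot": TCP orientation; "wrist_force": force on the tool from outside, world axes, zero at the start; "torque": the same for the moment, N m; "opening": opening from 0.0 (shut) to 1.0 (fully open); "grasp_force": force on a finger pad.
Only numpy, scipy, OpenCV 4.12 (cv2) and the standard library are available. Lean on these libraries where they do the work, as an engineer would, in place of code of your own. Each camera call takes 0.05 s, during which the arm holds its last target. There are 200 camera calls.

## Working session

There is one attempt and no reset: what is moved stays moved. The work goes in short steps, Python scripts to look and compute and a shell command to move; the robot and the scene stay as the last step left them, time stands still between calls to the robot, and variables do not carry over. Pictures are saved under pics/ and viewed, at most 10 in all, crops included, and the job is handed in when it is done.

```bash
ls; mkdir -p pics
python3 - <<'E'
from bench import ctrl,camera
import cv2,numpy as np
o=ctrl.get_obs();print(o['time_s'],o['eef_pos'],o['eef_rot'],o['opening'])
ims=[]
for n in ("side","top","wrist"):
    c=camera(n);cv2.imwrite(f"pics/{n}0.png",c["color"])
    print(n,{k:np.round(v,4).tolist() for k,v in c.items() if k!="color"})
E
```

```text
pics
0.0 [ 0.14992772 -0.55449562  0.21508356] [-8.81767838e-04  9.91308728e-01  1.31553125e-01  5.99716573e-05] 1.0001363083604502
side {'fx': 460.9374, 'fy': 460.9374, 'cx': 315.4801, 'cy': 198.2193, 'xyz': [0.5182, -1.0161, 0.8323], 'rotation': [-0.4598, 0.888, -0.0073, 0.004]}
top {'fx': 473.7588, 'fy': 473.7588, 'cx': 322.9912, 'cy': 203.6484, 'xyz': [0.3751, 0.016, 1.1589], 'rotation': [0.0565, -0.6972, 0.7128, -0.0509]}
wrist {'fx': 338.457, 'fy': 338.457, 'cx': 322.0576, 'cy': 200.6669, 'hand_eye': [[-0.0016, -0.9625, -0.2711, 0.0685], [1.0, -0.0015, -0.0005, -0.0009], [0.0001, -0.2711, 0.9625, -0.1567], [0.0, 0.0, 0.0, 1.0]]}
```

View pics/side0.png

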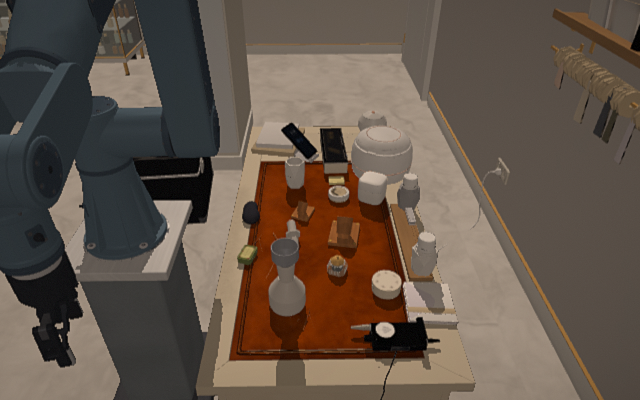

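View pics/top0.png

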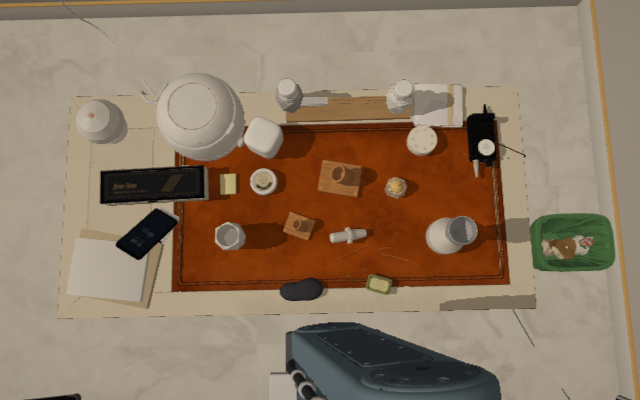

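```bash
cat > h.py <<'E'
import numpy as np,cv2
from scipy.spatial.transform import Rotation as R
from bench import ctrl,camera
def rot(q): q=np.asarray(q,float); return R.from_quat(q[[1,2,3,0]])
def cam(n):
    o=ctrl.get_obs(); c=camera(n)
    if n=="wrist":
        T=np.eye(4);T[:3,:3]=rot(o['eef_rot']).as_matrix();T[:3,3]=o['eef_pos'];T=T@np.asarray(c['hand_eye'])
        c['p'],c['M']=T[:3,3],T[:3,:3]
    else: c['p'],c['M']=np.asarray(c['xyz']),rot(c['rotation']).as_matrix()
    return c
def ray(c,u,v): 
    d=c['M']@[(u-c['cx'])/c['fx'],(v-c['cy'])/c['fy'],1]; return c['p'],d/np.linalg.norm(d)
def plane(c,u,v,z): p,d=ray(c,u,v); return p+d*(z-p[2])/d[2]
def tri(*a):
    A=np.zeros((3,3));b=np.zeros(3);rs=[ray(*x) for x in a]
    for p,d in rs: P=np.eye(3)-np.outer(d,d);A+=P;b+=P@p
    X=np.linalg.solve(A,b); return X,[round(float(np.linalg.norm(np.cross(d,X-p)))*1000,1) for p,d in rs]
def proj(c,X): x=c['M'].T@(np.asarray(X)-c['p']); return np.array([c['cx']+c['fx']*x[0]/x[2],c['cy']+c['fy']*x[1]/x[2]])
def tile(im,u,v,w=50,s=200):
    t=cv2.resize(im[v-w//2:v+w//2,u-w//2:u+w//2],(s,s),interpolation=cv2.INTER_CUBIC)
    for k in range(0,w,10):
        g=int(k*s/w); cv2.line(t,(g,0),(g,5),(0,255,0),1);cv2.line(t,(0,g),(5,g),(0,255,0),1)
    cv2.putText(t,f"{u-w//2},{v-w//2}",(8,s-6),0,.45,(0,255,0),1); return t
E
python3 - <<'E'
from h import *
a=cv2.imread('pics/top0.png');b=cv2.imread('pics/side0.png')
r=[np.hstack([tile(i,*p) for i,p in L]) for L in (
 [(a,(455,232)),(a,(230,236)),(a,(348,236)),(a,(340,178))],
 [(a,(299,226)),(b,(285,255)),(b,(287,295)),(b,(295,172))],
 [(b,(292,235)),(b,(344,233)),(b,(302,212)),(a,(435,240))])]
cv2.imwrite('pics/t1.png',np.vstack(r))
E
```

```text
(no output)
```

View pics/t1.png

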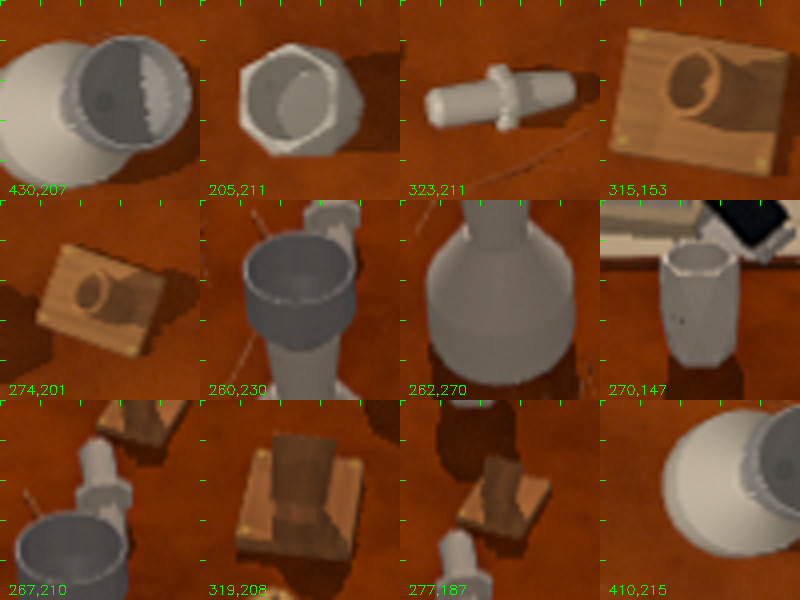

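Run:
```python
from h import *
np.set_printoptions(precision=4,suppress=True)
s,t=cam('side'),cam('top')
T=lambda n,a,b:print(n,*tri((t,*a),(s,*b)))
T('funnel top',(463.2,230.2),(285.1,247.2))
T('pot rim',(227.2,235.2),(295,161.3))
T('barrel end',(323+34/4,211+107/4),(267+97/4,210+48/4))
T('flange',(323+104/4,211+97/4),(267+105/4,210+93/4))
T('cup far edge',(315+90/4,153+48/4),(319+103/4,208+36/4))
print('stand mouth on z=.059',plane(t,338.2,173.7,.059))
print('flask body on .045',plane(t,445,236,.045), 'stopper tip',plane(t,323+172/4,211+87/4,.01),'bar end',plane(t,323+34/4,211+107/4,.03))
c=ctrl.get_obs();print(rot(c['eef_rot']).as_matrix(), c['wrist_force'])
```

```text
funnel top [ 0.4645 -0.2678  0.1751] [1.1, 1.1]
pot rim [0.4733 0.2419 0.0864] [1.4, 1.4]
barrel end [0.4664 0.0046 0.0295] [1.0, 1.0]
flange [ 0.4724 -0.0376  0.0233] [1.4, 1.4]
cup far edge [ 0.6249 -0.0143  0.0629] [9.7, 9.7]
stand mouth on z=.059 [ 0.6146 -0.0148  0.059 ]
flask body on .045 [ 0.4624 -0.2619  0.045 ] stopper tip [ 0.4773 -0.0798  0.01  ] bar end [0.4654 0.0045 0.03  ]
[[ 0.9654  0.2608 -0.0001]
 [ 0.2608 -0.9654  0.0009]
 [ 0.0002 -0.0009 -1.    ]] [0.2994 0.2809 0.4   ]
```

Top view: the two candidate stands are the large one at top (340,178) and a small one at (299,226). The large one fits: its foot is about 98x75 mm, and the crop shows the wide cup. The stopper is at (348,236), the pot at (229,236) and the flask with its funnel at (445..463,235).

```bash
python3 -m pendant '[[0.15,0.14,0.12,0,0,0.083],[0.157,0.143,0.12,0,0,0.083],[0.157,0.143,0.1,0,0,0.083],[0.157,0.143,0.04,0,0,0.083],[0.157,0.143,0.04,0,0,0.083],[0.157,0.143,0,0,0,0.083],[0.157,0.143,0,0,0,0.083],[0.157,0.143,0,0,0,0.083],[0.157,0.143,0,0,0,0.083],[0.157,0.143,0,0,0,0.083]]' 1
python3 - <<'E'
from h import *
c=cam('wrist');cv2.imwrite('pics/w1.png',c['color']);np.savez('w1.npz',**c)
o=ctrl.get_obs();print(o['eef_pos'],rot(o['eef_rot']).as_matrix().round(3).tolist(),o['q'])
print(proj(c,[.4645,-.2678,.175]))
E
```

```text
time_s: 1.5
eef_pos: [0.4635, -0.2686, 0.3]
eef_rot: [0.0, 0.707, 0.707, -0.0]
wrist_force: [0.5, -0.6, -0.3]
opening: 0.997
grasp_force: 0.0
[ 0.46629212 -0.26519524  0.29996378] [[-0.009, 1.0, 0.002], [1.0, 0.009, 0.002], [0.002, 0.002, -1.0]] [-0.74066157  0.03378094  1.59896388  0.00336637  1.50866391 -0.7500867 ]
[323.87468183 188.66041873]
```

View pics/w1.png

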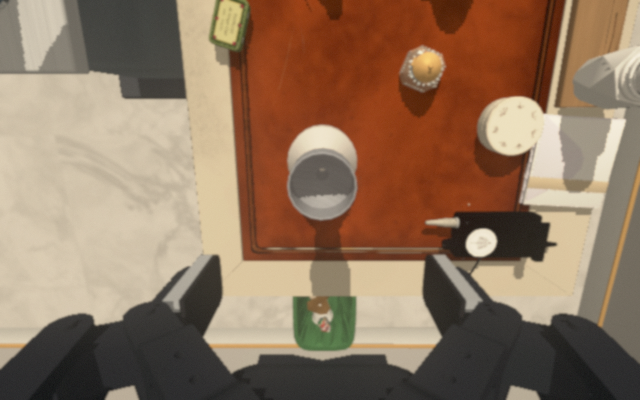

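The view shows the funnel rim circle at x 288..357 and y 149..219, so its centre is (322.5,184), with the flask shoulder behind it. I'll refine with all three views.

Run:
```python
from h import *
np.set_printoptions(precision=4,suppress=True)
w=dict(np.load('w1.npz'));s,t=cam('side'),cam('top');o=ctrl.get_obs();print(o['eef_pos'],o['eef_rot'])
print(tri((w,322.5,184),(t,463.2,230.2),(s,285.1,247.2)),plane(w,322.5,184,.175))
A=plane(t,315+28/4,153+28/4,.012);B=plane(t,315+188/4,153+52/4,.012);C=plane(t,315+12/4,153+150/4,.012);D=plane(t,315+172/4,153+175/4,.012)
print('foot',A,B,C,D,'ctr',(A+B+C+D)/4,'dir',A-B,C-D)
```

```text
[ 0.4635 -0.2683  0.2998] [-0.0002  0.7072  0.707   0.    ]
(array([ 0.4641, -0.2661,  0.1738]), [2.2, 2.2, 1.4]) [ 0.4633 -0.2637  0.175 ]
foot [0.6606 0.0232 0.012 ] [ 0.643  -0.0755  0.012 ] [0.5838 0.0347 0.012 ] [ 0.566  -0.0631  0.012 ] ctr [ 0.6133 -0.0202  0.012 ] dir [0.0176 0.0987 0.    ] [0.0178 0.0978 0.    ]
```

```bash
python3 -m pendant '[[0,0.012,-0.1,0,0,0],[0,0,-0.12,0,0,0],[0,0,-0.12,0,0,0],[0,0,-0.12,0,0,0],[0,0,-0.12,0,0,0],[0,0,-0.1,0,0,0],[0,0,-0.05,0,0,0],[0,0,-0.02,0,0,0],[0,0,0,0,0,0],[0,0,0,0,0,0]]' && python3 -m pendant '[[0,0,0,0,0,0],[0,0,0,0,0,0],[0,0,0,0,0,0],[0,0,0,0,0,0],[0,0,0,0,0,0],[0,0,0,0,0,0],[0,0,0,0,0,0],[0,0,0.02,0,0,0],[0,0,0.03,0,0,0],[0,0,0.05,0,0,0]]' -1
```

```text
time_s: 2.9
eef_pos: [0.463, -0.2678, 0.1508]
eef_rot: [0.001, 0.708, 0.706, 0.0]
wrist_force: [0.2, 0.0, -0.3]
opening: 1.003
grasp_force: 0.0
time_s: 4.15
eef_pos: [0.4622, -0.267, 0.17]
eef_rot: [-0.001, 0.708, 0.706, -0.0]
wrist_force: [0.0, -0.2, -1.1]
opening: 0.669
grasp_force: 63.9
```

```bash
python3 -m pendant '[[0,0,0.1,0,0,0],[0,0,0.15,0,0,0],[0,0,0.15,0,0,0],[0,0.1,0.1,0,0,0],[0,0.2,0,0,0,0],[0,0.25,0,0,0,0],[0,0.25,0,0,0,0],[0,0.25,0,0,0,0],[0,0.25,0,0,0,0],[0,0.25,0,0,0,0]]' && python3 -m pendant '[[0.01,0.25,0,0,0,0],[0.01,0.25,0,0,0,0],[0.01,0.22,0,0,0,0],[0.01,0.15,0,0,0,0],[0.01,0.1,0,0,0,0],[0,0.02,0,0,0,0],[0,0,0,0,0,0],[0,0,0,0,0,0],[0,0,0,0,0,0],[0,0,0,0,0,0]]'
python3 - <<'E'
from h import *
o=ctrl.get_obs();print(o['eef_pos'],o['eef_rot'])
a=cam('side')['color'];b=cam('top')['color'];w=cam('wrist')['color']
cv2.imwrite('pics/t2.png',np.hstack([tile(a,297,160,100,400),tile(b,232,236,100,400)]))
E
```

```text
time_s: 5.4
eef_pos: [0.4624, 0.0442, 0.2708]
eef_rot: [0.0, 0.708, 0.706, 0.0]
wrist_force: [0.9, 0.5, -1.5]
opening: 0.664
grasp_force: 64.0
time_s: 6.65
eef_pos: [0.4727, 0.2402, 0.2701]
eef_rot: [0.0, 0.709, 0.706, 0.0]
wrist_force: [-0.8, 0.3, -1.7]
opening: 0.662
grasp_force: 64.0
[0.4726709  0.24020437 0.27006254] [5.28977639e-05 7.08517719e-01 7.05693020e-01 1.98271461e-05]
```

View pics/t2.png

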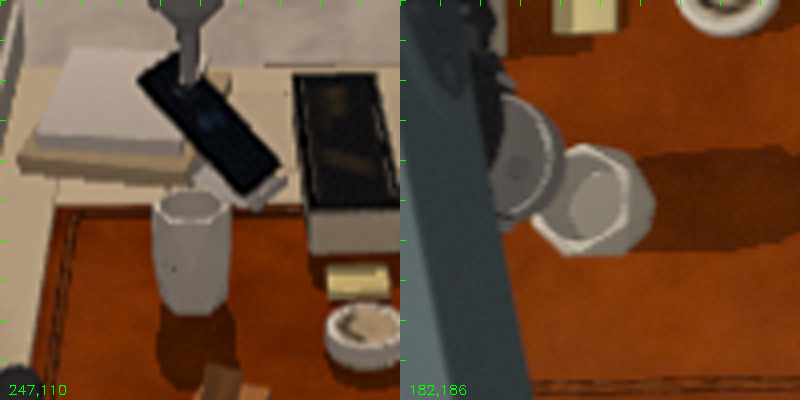

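The side crop shows the stem end at about (294.5,130), directly above the pot mouth at (295,161.5). Lowering.

```bash
python3 -m pendant '[[0,0.003,-0.1,0,0,0],[0,0,-0.13,0,0,0],[0,0,-0.13,0,0,0],[0,0,-0.13,0,0,0],[0,0,-0.12,0,0,0],[0,0,-0.1,0,0,0],[0,0,-0.06,0,0,0],[0,0,-0.04,0,0,0],[0,0,-0.02,0,0,0],[0,0,0,0,0,0]]'
```

```text
time_s: 8.05
eef_pos: [0.4727, 0.2413, 0.1042]
eef_rot: [0.0, 0.708, 0.706, 0.0]
wrist_force: [0.3, -0.1, -1.4]
opening: 0.664
grasp_force: 64.0
```

```bash
python3 -m pendant '[[0,0,-0.01,0,0,0],[0,0,-0.01,0,0,0],[0,0,-0.005,0,0,0],[0,0,-0.005,0,0,0],[0,0,0,0,0,0],[0,0,0,0,0,0],[0,0,0,0,0,0],[0,0,0,0,0,0],[0,0,0,0,0,0],[0,0,0,0,0,0]]'
```

```text
time_s: 9.3
eef_pos: [0.4726, 0.2413, 0.098]
eef_rot: [0.0, 0.708, 0.706, 0.0]
wrist_force: [-1.1, -0.6, 0.4]
opening: 0.665
grasp_force: 64.2
```

```bash
python3 -m pendant '[[0,0,-0.005,0,0,0],[0,0,0,0,0,0],[0,0,0,0,0,0],[0,0,0,0,0,0],[0,0,0,0,0,0],[0,0,0,0,0,0],[0,0,0,0,0,0],[0,0,0,0,0,0],[0,0,0,0,0,0],[0,0,0,0,0,0]]' && python3 -m pendant '[[0,0,0,0,0,0],[0,0,0,0,0,0],[0,0,0,0,0,0],[0,0,0,0,0,0],[0,0,0.05,0,0,0],[0,0,0.1,0,0,0],[0,0,0.15,0,0,0],[0,0,0.2,0,0,0],[0,0,0.25,0,0,0],[0,0,0.25,0,0,0]]' 1 && python3 -m pendant '[[0,-0.2,0.1,0,0,0],[0,-0.25,0,0,0,0],[0,-0.25,0,0,0,0],[0,-0.25,0,0,0,0],[0,-0.25,0,0,0,0],[0,-0.2,0,0,0,0],[0,0,0,0,0,0],[0,0,0,0,0,0],[0,0,0,0,0,0],[0,0,0,0,0,0]]'
python3 - <<'E'
from h import *
w=cam('wrist');np.savez('w2.npz',**w);t=cam('top');s=cam('side')['color']
o=ctrl.get_obs();print(o['eef_pos'],o['eef_rot'])
cv2.imwrite('pics/w2.png',np.hstack([w['color'],cv2.resize(s[120:220,270:310],(160,400),interpolation=2)]))
E
```

```text
time_s: 10.55
eef_pos: [0.4728, 0.2413, 0.0972]
eef_rot: [0.0, 0.708, 0.706, 0.0]
wrist_force: [-1.3, 0.5, 4.6]
opening: 0.666
grasp_force: 64.6
time_s: 11.8
eef_pos: [0.4723, 0.2412, 0.2993]
eef_rot: [0.0, 0.708, 0.706, 0.0]
wrist_force: [1.9, 0.3, 0.3]
opening: 1.002
grasp_force: 0.0
time_s: 13.05
eef_pos: [0.4726, -0.0377, 0.3171]
eef_rot: [0.0, 0.708, 0.707, 0.0]
wrist_force: [0.4, -0.6, -0.3]
opening: 0.998
grasp_force: 0.0
[ 0.47255422 -0.03814535  0.31698711] [-3.07879839e-05  7.07878771e-01  7.06333947e-01  3.42043157e-06]
```

View pics/w2.png

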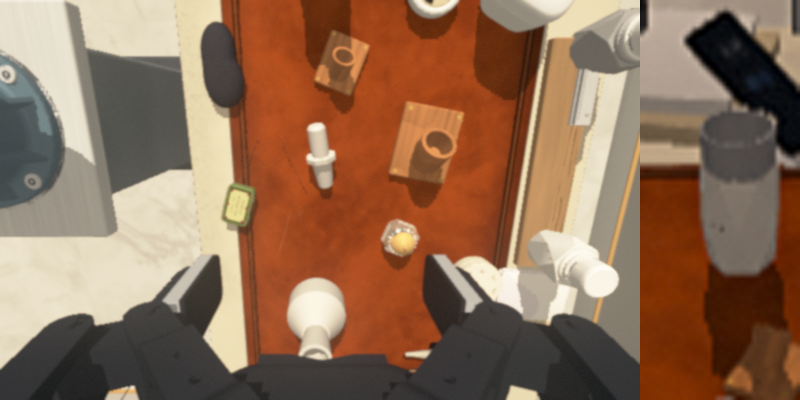

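The funnel sits in the pot (right panel). In the wrist view the stopper's barrel end is at (317,127), flange (321,157) and tip (324,187), and the large stand's mouth is at (438,143).

Run:
```python
from h import *
np.set_printoptions(precision=4,suppress=True)
w=dict(np.load('w2.npz'));t,s=cam('top'),cam('side')
im=w['color'];hsv=cv2.cvtColor(im,cv2.COLOR_BGR2HSV)
m=((hsv[...,1]<70)&(hsv[...,2]>110)).astype(np.uint8);m[:,:290]=0;m[:,350:]=0;m[:110]=0;m[200:]=0
v,u=np.nonzero(m);print(len(u),u.min(),u.max(),v.min(),v.max())
for r in range(v.min(),v.max()+1,4):
    k=u[v==r]; print(r,k.min(),k.max(),end='; ')
print()
for n,a,b,c in (('end',(317,127),(331.5,237.7),(291.2,222)),('flange',(321,157),(349,235.2),(293.2,233.2))):
    print(n,tri((w,*a),(t,*b),(s,*c)),tri((w,*a),(t,*b)))
X=plane(w,317,126,.033);Y=plane(w,324,187,.010);print(X,Y,np.degrees(np.arctan2(*(X-Y)[:2])))
print('mouth',tri((w,438,143),(t,338.2,173.7)),plane(w,438,143,.059),plane(t,338.2,173.7,.059))
sm=cv2.resize(im[90:200,380:480],(800,880)[::1],interpolation=cv2.INTER_CUBIC);cv2.imwrite('pics/m.png',cv2.resize(sm,(545,600)))
```

```text
1130 307 334 123 187
123 315 320; 127 309 324; 131 308 324; 135 309 325; 139 310 325; 143 310 326; 147 311 327; 151 312 333; 155 308 334; 159 307 333; 163 309 330; 167 314 330; 171 315 331; 175 317 331; 179 318 331; 183 319 331; 187 322 327; 
end (array([0.4662, 0.0048, 0.0294]), [0.4, 0.7, 1.0]) (array([0.4658, 0.0046, 0.0251]), [0.2, 0.2])
flange (array([ 0.4719, -0.0362,  0.0221]), [1.8, 1.7, 1.7]) (array([ 0.4716, -0.0377,  0.0073]), [1.2, 1.2])
[0.4659 0.0065 0.033 ] [ 0.4748 -0.0789  0.01  ] -5.971033268395868
mouth (array([ 0.6185, -0.0149,  0.0425]), [0.5, 0.5]) [ 0.6131 -0.0127  0.059 ] [ 0.6146 -0.0148  0.059 ]
```

View pics/m.png

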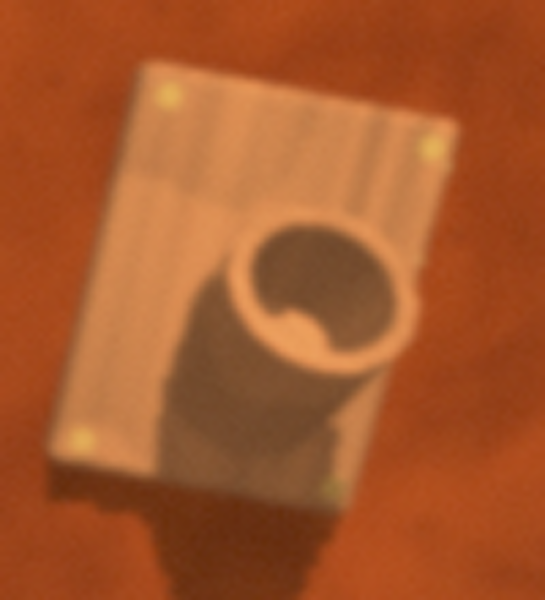

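```bash
python3 - <<'E'
from h import *
np.set_printoptions(precision=4,suppress=True)
w=dict(np.load('w2.npz'))
P=[plane(w,*p,.012) for p in ((406.2,101.4),(389.2,173.5),(464,112.4),(443.3,184))]
print(P,np.degrees(np.arctan2(*(P[0]-P[1])[:2])),np.degrees(np.arctan2(*(P[2]-P[3])[:2])),sum(P)/4)
print('mouth',plane(w,439.1,143.2,.059))
H=np.linalg.inv(w['hand_eye'])
for z in (.008,-.005,-.02):
  for x in (-.011,.011):
    q=H@[x,.0425,z,1];print(z,x,w['cx']+w['fx']*q[0]/q[2],w['cy']+w['fy']*q[1]/q[2])
print(ctrl.finger_overhang)
E
python3 -m pendant '[[-0.004,0.02,-0.1,0,0,0.01],[-0.004,0.02,-0.15,0,0,0.01],[-0.005,0.02,-0.15,0,0,0.01],[-0.005,0.02,-0.2,0,0,0.01],[-0.005,0.02,-0.2,0,0,0.01],[0,0.012,-0.15,0,0,0.017],[0,0,-0.1,0,0,0],[0,0,-0.05,0,0,0],[0,0,0,0,0,0],[0,0,0,0,0,0]]'
python3 - <<'E'
from h import *
np.set_printoptions(precision=4,suppress=True)
w=cam('wrist');o=ctrl.get_obs();print(o['eef_pos'],rot(o['eef_rot']).as_euler('xyz',degrees=True))
cv2.imwrite('pics/w3.png',w['color']);np.savez('w3.npz',**w)
im=w['color'];hsv=cv2.cvtColor(im,cv2.COLOR_BGR2HSV)
m=((hsv[...,1]<70)&(hsv[...,2]>100)).astype(np.uint8)
n,l,st,ce=cv2.connectedComponentsWithStats(m)
for e,p in zip(('end','mid','flange','tip'),([.4659,.005,.03],[.468,-.0155,.025],[.4705,-.039,.0195],[.4748,-.0789,.01])): print(e,proj(w,p))
for i in range(1,n):
    if st[i,4]>1500: print(st[i],ce[i])
E
```

```text
[array([0.5826, 0.0364, 0.012 ]), array([ 0.5652, -0.0595,  0.012 ]), array([0.6599, 0.0222, 0.012 ]), array([ 0.6416, -0.0746,  0.012 ])] 10.285846138082983 10.657730882568606 [ 0.6123 -0.0189  0.012 ]
mouth [ 0.6145 -0.0129  0.059 ]
0.008 -0.011 402.90223871448035 262.19693186098374
0.008 0.011 405.60002732497895 223.21408995491873
-0.005 -0.011 408.93916398906134 273.89577118173423
-0.005 0.011 412.0680597755679 232.3317027662217
-0.02 -0.011 417.1282738247072 289.7652868357686
-0.02 0.011 420.8950373592885 244.77458466535091
0.008
time_s: 14.55
eef_pos: [0.4687, -0.0166, 0.0979]
eef_rot: [0.001, 0.67, 0.742, 0.0]
wrist_force: [0.3, 0.9, -0.3]
opening: 1.001
grasp_force: 0.0
[ 0.4688 -0.0166  0.098 ] [179.9027   0.0421  95.8441]
end [321.6053 178.6523]
mid [321.6625 205.701 ]
flange [321.8468 234.0777]
tip [322.1914 276.548 ]
[    0     0   165   370 31603] [ 85.045  200.0328]
[ 296  169   52  111 3715] [321.4046 223.0339]
```

```bash
python3 -m pendant '[[0,0.005,-0.1,0,0,0],[0,0,-0.1,0,0,0],[0,0,-0.09,0,0,0],[0,0,-0.06,0,0,0],[0,0,-0.04,0,0,0],[0,0,-0.02,0,0,0],[0,0,0,0,0,0],[0,0,0,0,0,0],[0,0,0,0,0,0],[0,0,0,0,0,0]]' && python3 -m pendant '[[0,0,0,0,0,0],[0,0,0,0,0,0],[0,0,0,0,0,0],[0,0,0,0,0,0],[0,0,0,0,0,0],[0,0,0,0,0,0],[0,0,0,0,0,0],[0,0,0,0,0,0],[0,0,0,0,0,0],[0,0,0,0,0,0]]' -1
```

```text
time_s: 15.85
eef_pos: [0.4681, -0.0153, 0.0152]
eef_rot: [0.0, 0.67, 0.742, 0.0]
wrist_force: [-0.1, 0.9, -0.1]
opening: 1.002
grasp_force: 0.0
time_s: 17.1
eef_pos: [0.4679, -0.0153, 0.015]
eef_rot: [-0.0, 0.67, 0.742, 0.0]
wrist_force: [-0.6, 0.4, 1.0]
opening: 0.197
grasp_force: 53.6
```

```bash
python3 -m pendant '[[0,0,0.1,0,0,0],[0,0,0.2,0,0,0],[0,0,0.25,0,0,-0.06],[0.1,0,0.2,0,0,-0.06],[0.1,0.05,0.1,0,0,-0.062],[0.12,0.05,0,0.08,-0.015,0],[0.12,0.05,0,0.08,-0.015,0],[0.12,0.05,0,0.08,-0.015,0],[0.12,0.05,0,0.08,-0.015,0],[0.11,0.05,0,0.082,-0.015,0]]' && python3 -m pendant '[[0,0,0,0,0,0],[0,0,0,0,0,0],[0,0,0,0,0,0],[0,0,0,0,0,0],[0,0,0,0,0,0],[0,0,0,0,0,0],[0,0,0,0,0,0],[0,0,0,0,0,0],[0,0,0,0,0,0],[0,0,0,0,0,0]]'
python3 - <<'E'
from h import *
np.set_printoptions(precision=4,suppress=True)
o=ctrl.get_obs();print(o['eef_pos'],rot(o['eef_rot']).as_matrix(),o['q'])
p=o['eef_pos'];M=rot(o['eef_rot']).as_matrix();B=p-.01*M[:,2];a=np.array([.116,.632,.766])
c={n:cam(n) for n in('side','top','wrist')};L=[]
for n in c:
    cv2.imwrite(f'pics/h_{n}.png',c[n]['color']);np.savez(f'h_{n}.npz',**c[n])
    print(n,[proj(c[n],B+d*a).round(1) for d in(.021,-.027,-.067)])
    u,v=proj(c[n],B-.02*a).astype(int);w=120 if n=='wrist' else 66; v=min(v,399-w//2)
    L.append(tile(c[n]['color'],u,v,w,264))
cv2.imwrite('pics/t3.png',np.hstack(L))
E
```

```text
time_s: 18.35
eef_pos: [0.6268, 0.0444, 0.185]
eef_rot: [-0.202, 0.729, 0.606, 0.244]
wrist_force: [0.4, -0.0, -1.3]
opening: 0.183
grasp_force: 54.3
time_s: 19.6
eef_pos: [0.626, 0.0447, 0.1849]
eef_rot: [-0.202, 0.73, 0.606, 0.243]
wrist_force: [-0.1, -0.3, -1.6]
opening: 0.184
grasp_force: 54.5
[0.626  0.0447 0.1849] [[ 0.1465  0.9831  0.1099]
 [ 0.7872 -0.1831  0.5889]
 [ 0.5991  0.0002 -0.8007]] [-0.4475  0.3542  1.6003  0.6256  1.4149 -0.4365]
side [array([349.5, 157.7]), array([347.7, 175.4]), array([346.2, 190.2])]
top [array([307.3, 152.9]), array([322.2, 159.5]), array([333.9, 164.7])]
wrist [array([323.2, 218.6]), array([323.3, 298.4]), array([323.3, 350.2])]
```

View pics/t3.png

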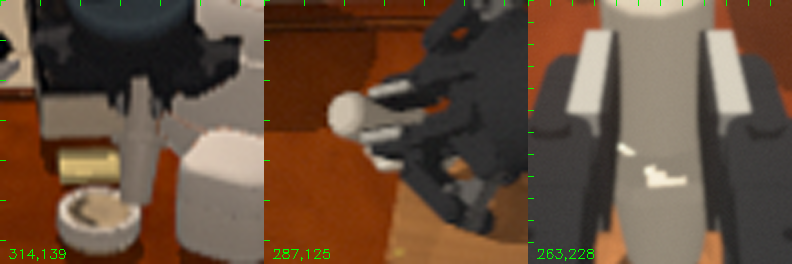

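The crop shows the barrel end at top (307,153), as predicted. The side view has the plug tip at about (348.5,190). I'll check the silhouettes numerically.

Run:
```python
from h import *
s=cv2.imread('pics/h_side.png');w=cv2.imread('pics/h_wrist.png')
hs=cv2.cvtColor(s,cv2.COLOR_BGR2HSV)
for r in range(150,196,3): print(r,' '.join(f"{a:3d}/{b:3d}" for a,b in hs[r,336:362,1:]))
g=cv2.cvtColor(w,cv2.COLOR_BGR2HSV)
print()
for r in range(240,400,12): print(r,' '.join(f"{a:3d}/{b:3d}" for a,b in g[r,272:376:5,1:]))
```

```text
150  23/ 22  35/ 22  12/ 21  33/ 23   0/ 22  12/ 21  20/ 25  31/ 25  20/ 25  11/ 24  11/ 23  10/ 25  21/ 24  20/ 26  10/ 26  21/ 24  11/ 24  24/ 21  22/ 23   0/ 22  33/ 23   0/ 19  13/ 20  12/ 22  44/ 23  23/ 22
153  12/ 21  13/ 20  64/ 24  26/ 20  35/ 22  33/ 23  23/ 22  35/ 22  22/ 23  12/ 22  22/ 23  12/ 22  23/ 22  22/ 23  13/ 20  22/ 23  12/ 22  26/ 20  23/ 22  12/ 22  23/ 22  44/ 23  13/ 20  22/ 23  43/ 24  23/ 22
156  21/ 24  11/ 24  11/ 23  32/ 24  46/ 22  21/ 24   0/ 20  35/ 22  13/ 19  11/ 23  24/ 21  14/ 18  48/ 16  24/ 21  36/ 21  57/ 18  24/ 21  11/ 23  23/ 22  20/ 25  36/ 21  23/ 22  28/ 27  29/ 26  18/ 28  22/ 23
159  23/ 22  12/ 21  36/ 21  26/ 20  21/ 24  24/ 21  12/ 21  36/ 21  13/ 20  12/ 22  43/ 48  53/121  51/125  51/129  55/131  31/ 41  30/ 17  27/ 19  12/ 22  12/ 21  13/ 20  10/ 25  20/ 26  28/ 27   9/ 28  20/ 26
162  55/ 56  58/ 62  61/ 63  49/ 63  51/ 50  35/ 22  26/ 20  20/ 39  25/ 61  23/ 22  51/ 50  51/120  50/122  49/125  52/127  48/100  28/ 37  40/ 19  13/ 20  67/ 19  14/ 18  51/ 35  68/ 86  46/ 77  18/ 28  12/ 21
165  68/128  70/127  71/130  71/132  71/
[... 4000 characters left out ...]
/ 62   9/ 58
360   4/ 59   9/ 58   9/ 57  13/ 38  14/ 56  13/ 59  12/ 62   4/ 60   9/ 59  38/ 68  69/ 78  35/ 66  16/ 62   9/ 59   8/ 61   9/ 60  13/ 59  13/ 57   9/ 60   9/ 59   9/ 57
372   4/ 57   4/ 58   5/ 56  15/ 35   4/ 57   4/ 57   9/ 59   9/ 60   4/ 61   9/ 58   0/ 58   4/ 59   4/ 60   9/ 60   4/ 58   4/ 57   4/ 58   0/ 57   0/ 54   4/ 58   9/ 59
384   5/ 53   0/ 52  12/ 41  14/ 37   0/ 55   0/ 58   4/ 58   4/ 58  13/ 58   4/ 59   9/ 58   4/ 58   5/ 56   9/ 58   9/ 60   9/ 57   4/ 58  13/ 40   6/ 42  14/ 54   5/ 52
396   5/ 56   9/ 58   8/ 32   0/ 36   5/ 47   4/ 60   4/ 59   4/ 60   8/ 61   4/ 61   4/ 58   9/ 59   4/ 60   4/ 58   8/ 61   9/ 58   5/ 56   9/ 57   7/ 37   5/ 56   0/ 56
```

Run:
```python
from h import *
s=dict(np.load('h_side.npz'));t=dict(np.load('h_top.npz'))
P=lambda c,X:proj(c,X).round(1)
a=np.array([.116,.632,.766]);h=np.array([.18,.984,0]);n=np.array([.77*.18,.77*.984,-.64]);x=np.cross(a,n)
B=np.array([.626,.0447,.1849])-.01*np.array([.11,.589,-.8007])
tip=B-.067*a
print('tip edges',P(s,tip+.01*n),P(s,tip-.01*n),P(s,tip+.01*x),P(s,tip-.01*x))
F=B-.024*a;print('flange sides',P(s,F+.019*x),P(s,F-.019*x),'fl top bot',P(s,F+.019*n),P(s,F-.019*n))
M=np.array([.6145,-.0135,.059]);print('mouth side',P(s,M),'cup sides',P(s,M+.022*x),P(s,M-.022*x),'far top',P(s,M-.022*n),P(s,M+.022*n),'top cam',P(t,M))
stem=np.array([.4727,.2402+.001,.2701+.010-.083]);print('stem end in side, seen 294.5,130.5:',P(s,stem),'pot rim seen 295,161.4:',P(s,[.4733,.2419,.088]))
im=cv2.cvtColor(cv2.imread('pics/side0.png'),cv2.COLOR_BGR2HSV)
for r in range(214,240,3): print(r,' '.join(f"{q[0]:2d}/{q[2]:3d}" for q in im[r,332:360]))
```

```text
tip edges [346.4 190.6] [346.  189.9] [342.5 189.9] [350.  190.6]
flange sides [340.8 173.7] [355.  174.9] fl top bot [348.2 175.2] [347.4 173.3]
mouth side [344.3 217.1] cup sides [336.4 216.3] [352.3 217.9] far top [343.8 216.8] [344.9 217.5] top cam [337.7 173.8]
stem end in side, seen 294.5,130.5: [293.4 129.9] pot rim seen 295,161.4: [294.6 160.9]
214 11/116 11/119 11/120 11/119 11/117 11/116 11/117 11/116 11/116 11/116 11/114 11/112 11/115 11/115 11/114 11/114 11/116 11/115 11/116 11/114 11/114 11/114 11/114 11/114 11/115 11/114 11/116 11/117
217 11/115 11/115 11/114 11/115 11/113 12/ 92 13/ 86 12/ 89 13/ 91 12/ 92 12/ 95 12/ 96 12/103 12/ 97 12/ 99 12/103 11/112 11/106 10/106 11/106 11/107 11/111 11/114 10/111 11/110 11/113 11/115 11/115
220 11/115 12/137 15/147 13/131 11/121 12/ 86 13/ 84 13/ 88 12/ 91 12/ 95 13/ 94 12/ 94 13/ 94 12/ 95 12/ 96 13/ 92 13/ 89 12/ 87 13/ 82 13/ 78 12/ 79 10/106 10/106 10/106 11/106 10/106 11/106 10/104
223 12/135 13/141 13/138 13/139 12/142 13/ 82 12/ 84 13/ 90 12/ 93 12/ 93 12/ 90 12/ 90 13/ 85 13/ 88 13/ 87 13/ 84 12/ 84 12/ 86 13/ 81 12/ 78 1
[... 354 characters left out ...]
89 12/ 86 13/ 82 13/ 79 12/ 76 12/ 76 13/109 12/138 13/141 13/137 12/137 13/140 13/147 13/138 12/ 74
232 13/140 12/144 13/147 13/147 12/117 12/ 92 12/ 82 13/ 85 13/ 87 13/ 86 12/ 88 13/ 89 12/ 90 13/ 86 13/ 84 12/ 83 12/ 77 13/ 69 13/ 84 13/133 12/141 13/137 13/136 12/138 13/140 13/144 13/109 11/ 69
235 12/137 13/141 13/142 12/144 13/147 12/129 13/100 12/ 97 13/ 96 13/100 13/110 13/107 12/102 13/100 13/ 98 13/ 98 12/ 87 12/ 84 12/121 12/138 13/143 12/135 12/136 13/138 12/140 13/137 12/ 76 10/ 85
238 12/134 12/137 12/139 12/142 13/144 12/ 85 12/ 82 13/ 81 13/ 85 13/ 90 12/ 97 12/100 12/ 97 13/ 92 12/ 92 12/ 95 12/ 84 13/ 78 12/ 74 12/ 86 13/129 13/137 12/139 12/140 12/144 12/112 11/ 70 11/114
```

```bash
python3 -m pendant '[[-0.005,-0.003,-0.05,0,0,0],[0,0,-0.06,0,0,0],[0,0,-0.06,0,0,0],[0,0,-0.06,0,0,0],[0,0,-0.06,0,0,0],[0,0,-0.04,0,0,0],[0,0,-0.025,0,0,0],[0,0,0,0,0,0],[0,0,0,0,0,0],[0,0,0,0,0,0]]'
python3 - <<'E'
from h import *
np.set_printoptions(precision=4,suppress=True)
o=ctrl.get_obs();p=o['eef_pos'];Mr=rot(o['eef_rot']).as_matrix();print(p,Mr[:,2])
s=cam('side');t=cam('top');np.savez('g_side.npz',**s);np.savez('g_top.npz',**t)
a=np.array([.116,.632,.766]);B=p-.01*Mr[:,2]
print([proj(s,B+d*a).round(1) for d in(.021,-.024,-.067)],[proj(t,B+d*a).round(1) for d in(.021,-.024,-.067)])
g=cv2.cvtColor(s['color'],cv2.COLOR_BGR2HSV)
for r in range(190,226,2): print(r,' '.join(f"{q[0]:3d},{q[1]:3d},{q[2]:3d}" for q in g[r,334:358]))
w=cam('wrist')['color']
cv2.imwrite('pics/t4.png',np.hstack([tile(s['color'],345,205,60,360),tile(t['color'],325,170,60,360)]))
E
```

```text
time_s: 21.0
eef_pos: [0.6252, 0.044, 0.1145]
eef_rot: [-0.201, 0.73, 0.607, 0.243]
wrist_force: [-0.9, 0.4, -1.7]
opening: 0.184
grasp_force: 54.5
[0.6252 0.044  0.1145] [ 0.1105  0.5887 -0.8008]
[array([348.2, 179.9]), array([346.5, 196.1]), array([344.9, 211.6])] [array([308.9, 161.4]), array([322., 167.]), array([333.8, 172. ])]
190  17, 94,109  16, 94,149  17, 92,161  16, 92,172  16, 94,168  16, 95,169  17, 93,172  16, 94,177  17, 88,162  16, 80,144  14, 52, 93  16, 51,115  13, 52,123  14, 49,125  14, 47,129  14, 50,122  14, 50, 86  17, 27, 86   9, 59, 90   9,207,106  10,253,113  10,255,112  10,255,115   7,195,114
192  16, 92,119  17, 93,159  17, 93,168  16, 94,168  16, 95,167  17, 95,164  16, 93,165  16, 95,172  17, 94,177  16, 80,147  14, 50,113  14, 53,116  16, 49,120  14, 51,126  15, 49,126  14, 52,123  14, 50,117  14, 48,111   8,180,102   9,255,106  10,253,108  11,255,107  10,255,107   8,201,108
194  17, 73,125  15, 82,103  16, 92, 83  17, 91,107  17, 95,153  17, 95,177  16, 86,163  16, 66,127  16, 60,124  16, 52,112  15, 50,112  15, 48,128  14, 47,129  15, 47,129  15, 44,1
[... 3790 characters left out ...]
,180, 95  12,176, 94  12,171, 91  13,164, 84  12,181, 86  10,255,113  10,255,111  10,253,113  11,255,114  11,255,114
222  14,173,159  14,177,141  12,175,153  13,175, 92  12,171, 91  12,174, 97  13,176,100  12,175,102  12,171,103  12,179,100  12,166,100  13,173,102  12,172,101  12,168, 97  12,178, 93  13,175, 93  13,183, 88  12,167, 84  13,187, 98  11,201,132  11,202,124  10,202,120  12,217,122  13,213,128
224  12,177,144  12,177,150  12,176,145  13,177, 88  12,171, 88  13,173, 93  13,178, 93  13,172, 95  13,173, 93  12,180, 92  13,175, 93  12,173, 96  13,175, 92  13,175, 89  13,171, 88  12,171, 91  12,177, 85  12,173, 84  12,175,128  13,174,151  12,172,157  13,173,149  16,174,160  17,178,166
```

View pics/t4.png

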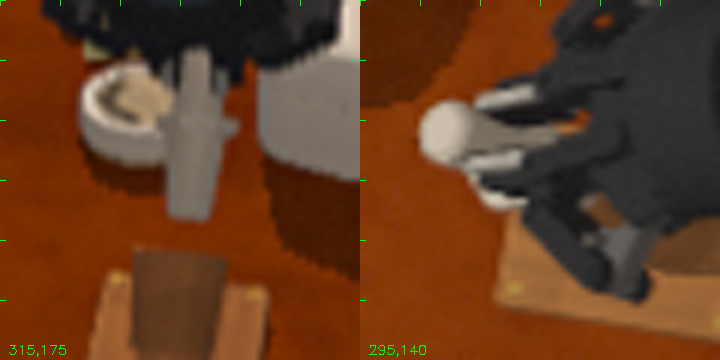

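The side crop shows the plug tip at about (346.2,209) above the cup mouth centred at (344.6,218). The plug sits about 1 px, or 2 mm, too far in +x, so I'll correct that and insert.

```bash
python3 -m pendant '[[-0.008,0,0,0,0,0],[-0.0035,-0.019,-0.023,0,0,0],[-0.0035,-0.019,-0.023,0,0,0],[-0.0035,-0.019,-0.023,0,0,0],[-0.0035,-0.019,-0.023,0,0,0],[-0.0035,-0.019,-0.023,0,0,0],[-0.0035,-0.019,-0.023,0,0,0],[-0.0035,-0.019,-0.023,0,0,0],[0,0,0,0,0,0],[0,0,0,0,0,0]]'
```

```text
time_s: 22.4
eef_pos: [0.6185, 0.0175, 0.0819]
eef_rot: [-0.202, 0.73, 0.606, 0.243]
wrist_force: [0.2, 0.1, -0.5]
opening: 0.188
grasp_force: 54.5
```

```bash
python3 -m pendant '[[-0.002,-0.0095,-0.0115,0,0,0],[-0.002,-0.0095,-0.0115,0,0,0],[-0.002,-0.0095,-0.0115,0,0,0],[-0.001,-0.005,-0.006,0,0,0],[0,0,0,0,0,0],[0,0,0,0,0,0],[0,0,0,0,0,0],[0,0,0,0,0,0],[0,0,0,0,0,0],[0,0,0,0,0,0]]'
```

```text
time_s: 23.65
eef_pos: [0.617, 0.0108, 0.0737]
eef_rot: [-0.202, 0.73, 0.606, 0.243]
wrist_force: [0.5, 0.4, -1.0]
opening: 0.189
grasp_force: 54.5
```

```bash
python3 -m pendant '[[-0.001,-0.005,-0.006,0,0,0],[-0.001,-0.005,-0.006,0,0,0],[0,0,0,0,0,0],[0,0,0,0,0,0],[0,0,0,0,0,0],[0,0,0,0,0,0],[0,0,0,0,0,0],[0,0,0,0,0,0],[0,0,0,0,0,0],[0,0,0,0,0,0]]'
```

```text
time_s: 24.9
eef_pos: [0.6169, 0.009, 0.0716]
eef_rot: [-0.202, 0.73, 0.606, 0.243]
wrist_force: [2.4, 4.8, 4.2]
opening: 0.187
grasp_force: 54.3
```

```bash
python3 -m pendant '[[0,-0.0025,-0.003,0,0,0],[-0.001,-0.0025,-0.003,0,0,0],[0,0,0,0,0,0],[0,0,0,0,0,0],[0,0,0,0,0,0],[0,0,0,0,0,0],[0,0,0,0,0,0],[0,0,0,0,0,0],[0,0,0,0,0,0],[0,0,0,0,0,0]]'
```

```text
time_s: 26.15
eef_pos: [0.6171, 0.009, 0.0714]
eef_rot: [-0.202, 0.729, 0.606, 0.244]
wrist_force: [1.7, 7.9, 7.6]
opening: 0.186
grasp_force: 54.5
```

```bash
python3 -m pendant '[[0,0,0,0,0,0],[0,0,0,0,0,0],[0,0,0,0,0,0],[0,0,0,0,0,0],[-0.004,-0.024,0.032,0,0,0],[-0.008,-0.047,0.064,0,0,0],[-0.011,-0.059,0.08,0,0,0],[-0.011,-0.059,0.08,0,0,0],[-0.011,-0.059,0.08,0,0,0],[-0.011,-0.059,0.08,0,0,0]]' 1
python3 - <<'E'
from h import *
np.set_printoptions(precision=4,suppress=True)
s=cam('side');t=cam('top');w=cam('wrist')
for n,c in(('s',s),('t',t),('w',w)): np.savez(f'k_{n}.npz',**c);cv2.imwrite(f'pics/k_{n}.png',c['color'])
print('cube',tri((s,372,176),(t,263,133)))
a=np.array([.116,.632,.766]);M=np.array([.6135,-.0135,.059])
for n,c in(('s',s),('t',t),('w',w)): print(n,[proj(c,M+d*a).round(1) for d in(0,.003,.048)])
def ext(c,u0,u1,v0,v1):
    g=cv2.cvtColor(c['color'],cv2.COLOR_BGR2HSV)[v0:v1,u0:u1];m=((g[...,1]<75)&(g[...,2]>70)).astype(np.uint8)
    for r in range(0,v1-v0,2):
        k=np.nonzero(m[r])[0]
        if len(k):print(v0+r,k.min()+u0,k.max()+u0,len(k),end='; ')
    print()
ext(s,330,362,192,226);ext(t,310,350,150,190)
p=proj(w,M+.02*a).astype(int);print(p);ext(w,p[0]-50,p[0]+50,max(p[1]-60,0),min(p[1]+60,400))
E
```

```text
time_s: 27.4
eef_pos: [0.6052, -0.0547, 0.1547]
eef_rot: [-0.201, 0.73, 0.606, 0.243]
wrist_force: [0.5, 0.7, 0.4]
opening: 1.001
grasp_force: 0.0
cube (array([0.7105, 0.1603, 0.0816]), [1.3, 1.3])
s [array([344. , 217.1]), array([344.1, 216.1]), array([345.7, 199.8])]
t [array([337.7, 174.2]), array([336.9, 173.8]), array([324.7, 168.7])]
w [array([321. , 222.9]), array([321. , 219.8]), array([320.9, 168.6])]
192 330 348 4; 194 330 359 12; 196 330 361 22; 198 330 361 20; 200 333 361 18; 202 342 349 8; 204 342 349 8; 206 342 349 8; 208 342 349 8; 210 341 348 8; 212 341 348 8; 214 341 348 8; 216 342 350 9; 
166 322 339 16; 168 321 341 21; 170 321 342 22; 172 322 342 21; 174 325 342 18; 176 329 341 13; 178 330 340 11; 180 331 338 8; 
[320 201]
163 311 328 18; 165 308 331 24; 167 307 332 26; 169 306 334 29; 171 305 334 30; 173 305 334 30; 175 305 334 30; 177 305 334 30; 179 306 334 29; 181 306 334 29; 183 306 334 29; 185 306 334 29; 187 306 334 29; 189 306 334 29; 191 306 333 28; 193 306 333 28; 195 306 333 28; 197 306 333 28; 199 306 333 28; 201 306 333 28; 203 306 333 28; 205 304 335 32; 207 300 341 42; 209 297 342 46; 211 296 342 47; 213 296 343 48; 215 296 344 49; 217 297 344 48; 219 297 343 47; 221 298 343 46; 223 298 343 46; 225 299 341 43; 227 301 338 38; 229 306 336 31; 231 310 332 23;
```

```bash
python3 -m pendant '[[0,0,0.15,-0.06,0.011,0],[0.011,0.03,0.15,-0.09,0.0165,0],[0.011,0.07,0.1,-0.09,0.0165,0],[0.012,0.08,0,-0.09,0.0165,0],[0.012,0.08,0,-0.09,0.0165,0],[0.012,0.08,0,-0.09,0.0165,0],[0.012,0.08,0,-0.09,0.0165,0],[0.011,0.07,0,-0.09,0.0165,0],[0.011,0.05,0,-0.09,0.0165,0],[0.01,0.01,0,-0.06,0.011,0]]' && python3 -m pendant '[[0,0,-0.06,0,0,0],[0,0,-0.1,0,0,0],[0,0,-0.1,0,0,0],[0,0,-0.1,0,0,0],[0,0,-0.06,0,0,0],[0,0,-0.02,0,0,0],[0,0,0,0,0,0],[0,0,0,0,0,0],[0,0,0,0,0,0],[0,0,0,0,0,0]]'
python3 - <<'E'
from h import *
np.set_printoptions(precision=4,suppress=True)
o=ctrl.get_obs();p=o['eef_pos'];Mr=rot(o['eef_rot']).as_matrix();print(p,Mr,o['q'])
a=np.array([.116,.632,.766]);a/=np.linalg.norm(a);print('rotvec units to align',np.cross(Mr[:,2],-a)/(np.pi/2))
T=np.array([.613,-.0135,.059])+.019*a;print('to go units',(T-p)/.2, 'perp',(T-p)-a*np.dot(T-p,a))
w=cam('wrist');cv2.imwrite('pics/k2.png',w['color'])
print([proj(w,T+d*a).round(1) for d in(-.016,-.013,.029)])
g=cv2.cvtColor(w['color'],cv2.COLOR_BGR2HSV);m=((g[...,1]<75)&(g[...,2]>70)).astype(np.uint8)
n,l,st,ce=cv2.connectedComponentsWithStats(m)
for i in range(1,n):
    if st[i,4]>600: print(st[i],ce[i])
E
```

```text
time_s: 28.8
eef_pos: [0.625, 0.0587, 0.2316]
eef_rot: [0.221, 0.72, 0.602, -0.264]
wrist_force: [-0.4, -1.1, -0.6]
opening: 1.001
grasp_force: 0.0
time_s: 30.05
eef_pos: [0.6258, 0.0565, 0.1457]
eef_rot: [0.22, 0.722, 0.601, -0.262]
wrist_force: [-0.1, -0.2, -0.7]
opening: 0.997
grasp_force: 0.0
[0.6258 0.0565 0.1457] [[ 0.1404  0.9836 -0.1135]
 [ 0.7526 -0.1805 -0.6332]
 [-0.6433  0.0035 -0.7656]] [ 0.2186  0.6286  1.3133 -0.6362  1.5244  0.5395]
rotvec units to align [ 0.0008  0.0012 -0.0011]
to go units [-0.0532 -0.29   -0.3609] perp [ 0.0002  0.0009 -0.0008]
[array([322.9, 193.1]), array([322.9, 194.1]), array([323.2, 209.6])]
[  388     0   252   365 39441] [561.7522 199.887 ]
[    0   148   213   222 22960] [ 70.1834 256.1697]
[ 297  165   50   76 2575] [322.0831 198.3371]
[  202   252   241   123 17586] [315.1404 320.7857]
```

Run:
```python
import cv2,numpy as np
w=cv2.imread('pics/k2.png');g=cv2.cvtColor(w,cv2.COLOR_BGR2HSV)
for r in range(160,248,4):
    k=np.nonzero((g[r,290:355,1]<75)&(g[r,290:355,2]>70))[0]+290
    print(r,k.min() if len(k) else 0,k.max() if len(k) else 0,len(k),g[r,322].tolist())
```

```text
160 0 0 0 [13, 152, 193]
164 0 0 0 [13, 122, 207]
168 308 333 26 [24, 15, 253]
172 305 338 34 [25, 11, 254]
176 302 343 42 [26, 16, 236]
180 299 344 46 [19, 50, 172]
184 297 345 49 [17, 52, 173]
188 298 345 48 [21, 37, 240]
192 298 346 49 [22, 22, 252]
196 299 346 48 [26, 15, 253]
200 299 342 44 [24, 16, 253]
204 302 339 38 [24, 16, 253]
208 307 337 31 [23, 17, 253]
212 308 335 28 [25, 17, 253]
216 312 336 25 [22, 26, 248]
220 304 336 27 [22, 38, 219]
224 303 342 34 [20, 40, 164]
228 302 342 33 [21, 41, 163]
232 302 340 35 [21, 39, 203]
236 305 338 13 [17, 127, 168]
240 306 306 1 [17, 130, 180]
244 0 0 0 [17, 132, 174]
```

```bash
python3 -m pendant '[[0.002,0.011,-0.01,0,0,0],[-0.008,-0.044,-0.055,0,0,0],[-0.009,-0.05,-0.062,0,0,0],[-0.009,-0.05,-0.062,0,0,0],[-0.009,-0.05,-0.062,0,0,0],[-0.009,-0.05,-0.062,0,0,0],[-0.006,-0.03,-0.038,0,0,0],[-0.003,-0.016,-0.02,0,0,0],[0,0,0,0,0,0],[0,0,0,0,0,0]]' && python3 -m pendant '[[0,0,0,0,0,0],[0,0,0,0,0,0],[0,0,0,0,0,0],[0,0,0,0,0,0],[0,0,0,0,0,0],[0,0,0,0,0,0],[0,0,0,0,0,0],[0,0,0,0,0,0],[0,0,0,0,0,0],[0,0,0,0,0,0]]' -1
```

```text
time_s: 31.35
eef_pos: [0.6159, 0.0009, 0.0716]
eef_rot: [0.221, 0.722, 0.601, -0.262]
wrist_force: [-0.2, 0.6, 0.2]
opening: 0.997
grasp_force: 0.0
time_s: 32.6
eef_pos: [0.6158, 0.0008, 0.0714]
eef_rot: [0.22, 0.722, 0.601, -0.262]
wrist_force: [1.8, 4.0, 3.1]
opening: 0.244
grasp_force: 59.1
```

```bash
python3 -m pendant '[[0.0035,0.019,0.023,0,0,0],[0.0035,0.019,0.023,0,0,0],[0.006,0.032,0.039,0,0,0],[0.006,0.032,0.039,0,0,0],[0.006,0.032,0.039,0,0,0],[0.006,0.032,0.039,0,0,0],[0.006,0.032,0.039,0,0,0],[0.004,0.02,0.03,0,0,0],[0,0,0.1,0,0,0],[0,0,0.2,0,0,0]]'
```

```text
time_s: 33.85
eef_pos: [0.6224, 0.0438, 0.185]
eef_rot: [0.219, 0.722, 0.601, -0.264]
wrist_force: [-0.0, -0.5, -1.8]
opening: 0.246
grasp_force: 59.0
```

```bash
python3 -m pendant '[[0,0,0.15,0,0,0],[0,0,0.15,0.087,-0.016,0],[-0.03,-0.08,0.1,0.087,-0.016,0],[-0.06,-0.15,0.025,0.087,-0.016,0],[-0.09,-0.2,0,0.087,-0.016,0],[-0.1,-0.22,0,0.089,-0.016,0],[-0.1,-0.22,0,0,0,0],[-0.1,-0.22,0,0,0,0],[-0.1,-0.15,0,0,0,0],[-0.08,-0.1,0,0,0,0]]'
python3 - <<'E'
from h import *
np.set_printoptions(precision=4,suppress=True)
s=cam('side');t=cam('top');w=cam('wrist')
for n,c in(('s',s),('t',t),('w',w)): np.savez(f'f_{n}.npz',**c);cv2.imwrite(f'pics/f_{n}.png',c['color'])
o=ctrl.get_obs();p=o['eef_pos'];Mr=rot(o['eef_rot']).as_matrix();print(p,Mr)
print('pred mouth',proj(s,[.463,-.265,.131]),proj(t,[.463,-.265,.131]))
print('pred stopper side end/flange/tip',[proj(s,p-Mr[:,2]*d).round(1) for d in(.029,-.016,-.059)],'top',[proj(t,p-Mr[:,2]*d).round(1) for d in(.029,-.016,-.059)])
L=[tile(s['color'],*proj(s,[.463,-.265,.131]).astype(int),50,400),tile(t['color'],*proj(t,[.463,-.265,.131]).astype(int),50,400)]
u,v=proj(s,p-Mr[:,2]*-.03).astype(int)
L2=[tile(s['color'],u,v,50,200)]
u,v=proj(t,p).astype(int);L2.append(tile(t['color'],u,v,50,200))
L2.append(cv2.resize(w['color'],(320,200)));L2.append(np.zeros((200,80,3),np.uint8))
cv2.imwrite('pics/t5.png',np.vstack([np.hstack(L),np.hstack(L2)]))
E
```

```text
time_s: 35.1
eef_pos: [0.4902, -0.2257, 0.2715]
eef_rot: [0.002, 0.769, 0.639, -0.0]
wrist_force: [0.1, 0.2, -1.8]
opening: 0.249
grasp_force: 59.0
[ 0.4909 -0.2249  0.2714] [[ 0.1846  0.9828  0.002 ]
 [ 0.9828 -0.1846 -0.0026]
 [-0.0021  0.0024 -1.    ]]
pred mouth [284.6875 261.5296] [456.1336 232.3603]
pred stopper side end/flange/tip [array([295.8, 187.6]), array([296.3, 205.2]), array([296.8, 221.2])] top [array([458. , 209.2]), array([451.7, 212.4]), array([446.2, 215.2])]
```

View pics/t5.png

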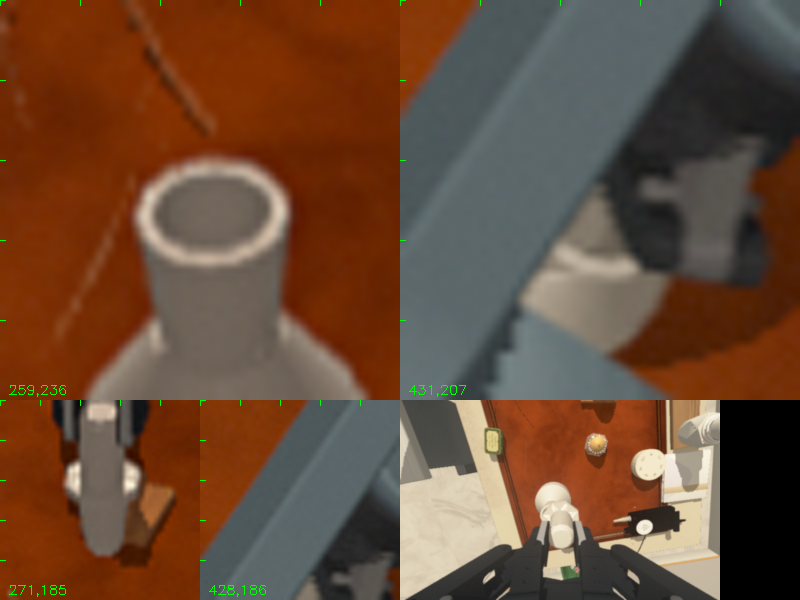

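The side crop shows the empty flask mouth centred at (285.6,262.4), with the stopper hanging vertical and its tip at about (296.6,222). Moving to hover over it.

```bash
python3 -m pendant '[[-0.032,-0.05,0,0,0,0],[-0.04,-0.06,0,0,0,0],[-0.04,-0.06,-0.05,0,0,0],[-0.02,-0.037,-0.08,0,0,0],[0,0,-0.08,0,0,0],[0,0,-0.08,0,0,0],[0,0,-0.055,0,0,0],[0,0,0,0,0,0],[0,0,0,0,0,0],[0,0,0,0,0,0]]'
python3 - <<'E'
from h import *
np.set_printoptions(precision=4,suppress=True)
s=cam('side');np.savez('j_s.npz',**s);w=cam('wrist');np.savez('j_w.npz',**w);t=cam('top')
o=ctrl.get_obs();p=o['eef_pos'];Mr=rot(o['eef_rot']).as_matrix();print(p,Mr[:,2])
print('stopper pred end/flange/tip',[proj(s,p-Mr[:,2]*d).round(1) for d in(.029,-.016,-.059)])
f=dict(np.load('f_s.npz'));print('mouth plane',plane(s,285.6,262.4,.131))
g=cv2.cvtColor(s['color'],cv2.COLOR_BGR2HSV);m=(g[...,1]<110)&(g[...,2]>60)
for r in range(214,274,2):
    k=np.nonzero(m[r,262:312])[0]+262
    print(r,(k.min(),k.max(),len(k)) if len(k) else '',g[r,284:288,2].tolist())
E
```

```text
time_s: 36.5
eef_pos: [0.4657, -0.2655, 0.2021]
eef_rot: [0.002, 0.769, 0.639, 0.0]
wrist_force: [0.3, -0.0, -1.6]
opening: 0.246
grasp_force: 59.0
[ 0.4655 -0.2654  0.2018] [ 0.0021 -0.0021 -1.    ]
stopper pred end/flange/tip [array([284. , 226.3]), array([284.9, 242.8]), array([285.7, 257.7])]
mouth plane [ 0.4651 -0.2678  0.131 ]
214 (np.int64(279), np.int64(279), 1) [121, 122, 124, 122]
216  [126, 126, 124, 123]
218  [130, 128, 125, 128]
220 (np.int64(275), np.int64(289), 3) [129, 128, 127, 127]
222 (np.int64(275), np.int64(291), 6) [129, 128, 128, 125]
224 (np.int64(275), np.int64(291), 14) [214, 215, 201, 184]
226 (np.int64(275), np.int64(291), 15) [212, 212, 217, 215]
228 (np.int64(276), np.int64(291), 13) [198, 208, 207, 157]
230 (np.int64(276), np.int64(291), 14) [124, 120, 119, 118]
232 (np.int64(276), np.int64(292), 14) [116, 116, 115, 116]
234 (np.int64(280), np.int64(291), 12) [116, 116, 115, 116]
236 (np.int64(280), np.int64(290), 11) [116, 117, 115, 116]
238 (np.int64(277), np.int64(293), 17) [117, 115, 115, 116]
240 (np.int64(277), np.int64(294), 18) [116, 116, 114, 
[... 263 characters left out ...]
, np.int64(291), 11) [113, 116, 114, 114]
252 (np.int64(281), np.int64(290), 10) [114, 115, 113, 113]
254 (np.int64(281), np.int64(290), 10) [115, 114, 113, 113]
256 (np.int64(282), np.int64(290), 9) [114, 115, 114, 113]
258 (np.int64(279), np.int64(292), 14) [114, 114, 114, 113]
260 (np.int64(277), np.int64(294), 18) [117, 115, 115, 114]
262 (np.int64(276), np.int64(294), 19) [118, 116, 117, 118]
264 (np.int64(276), np.int64(294), 19) [116, 116, 117, 118]
266 (np.int64(277), np.int64(294), 18) [115, 117, 117, 115]
268 (np.int64(277), np.int64(294), 18) [111, 114, 112, 113]
270 (np.int64(278), np.int64(293), 16) [114, 116, 114, 114]
272 (np.int64(278), np.int64(293), 16) [114, 116, 114, 114]
```

```bash
python3 -m pendant '[[-0.005,-0.008,0,0,0,0],[0,0,0,0,0,0],[0,0,-0.02,0,0,0],[0,0,-0.03,0,0,0],[0,0,-0.03,0,0,0],[0,0,-0.03,0,0,0],[0,0,-0.03,0,0,0],[0,0,-0.02,0,0,0],[0,0,-0.01,0,0,0],[0,0,0,0,0,0]]' && python3 -m pendant '[[0,0,-0.01,0,0,0],[0,0,-0.01,0,0,0],[0,0,-0.01,0,0,0],[0,0,-0.01,0,0,0],[0,0,0,0,0,0],[0,0,0,0,0,0],[0,0,0,0,0,0],[0,0,0,0,0,0],[0,0,0,0,0,0],[0,0,0,0,0,0]]'
```

```text
time_s: 37.9
eef_pos: [0.4643, -0.2668, 0.1672]
eef_rot: [0.001, 0.769, 0.639, 0.0]
wrist_force: [0.7, 0.3, -1.4]
opening: 0.247
grasp_force: 59.0
time_s: 39.15
eef_pos: [0.4642, -0.2668, 0.1593]
eef_rot: [0.001, 0.769, 0.639, 0.0]
wrist_force: [-1.1, 0.6, -2.1]
opening: 0.245
grasp_force: 59.0
```

```bash
python3 -m pendant '[[0,0,-0.01,0,0,0],[0,0,-0.01,0,0,0],[0,0,-0.01,0,0,0],[0,0,-0.005,0,0,0],[0,0,0,0,0,0],[0,0,0,0,0,0],[0,0,0,0,0,0],[0,0,0,0,0,0],[0,0,0,0,0,0],[0,0,0,0,0,0]]'
```

```text
time_s: 40.4
eef_pos: [0.4642, -0.2668, 0.1523]
eef_rot: [0.001, 0.769, 0.639, 0.0]
wrist_force: [0.1, 0.1, -1.7]
opening: 0.246
grasp_force: 59.0
```

```bash
python3 -m pendant '[[0,0,-0.005,0,0,0],[0,0,-0.005,0,0,0],[0,0,-0.005,0,0,0],[0,0,0,0,0,0],[0,0,0,0,0,0],[0,0,0,0,0,0],[0,0,0,0,0,0],[0,0,0,0,0,0],[0,0,0,0,0,0],[0,0,0,0,0,0]]'
```

```text
time_s: 41.65
eef_pos: [0.4642, -0.2668, 0.1493]
eef_rot: [0.001, 0.769, 0.639, 0.0]
wrist_force: [0.6, 0.4, -1.0]
opening: 0.248
grasp_force: 59.0
```

```bash
python3 -m pendant '[[0,0,-0.005,0,0,0],[0,0,-0.005,0,0,0],[0,0,0,0,0,0],[0,0,0,0,0,0],[0,0,0,0,0,0],[0,0,0,0,0,0],[0,0,0,0,0,0],[0,0,0,0,0,0],[0,0,0,0,0,0],[0,0,0,0,0,0]]'
```

```text
time_s: 42.9
eef_pos: [0.4646, -0.2671, 0.1485]
eef_rot: [0.002, 0.769, 0.639, 0.0]
wrist_force: [-1.8, 2.0, 6.8]
opening: 0.244
grasp_force: 59.8
```

```bash
python3 -m pendant '[[0,0,-0.005,0,0,0],[0,0,0,0,0,0],[0,0,0,0,0,0],[0,0,0,0,0,0],[0,0,0,0,0,0],[0,0,0,0,0,0],[0,0,0,0,0,0],[0,0,0,0,0,0],[0,0,0,0,0,0],[0,0,0,0,0,0]]' && python3 -m pendant '[[0,0,0,0,0,0],[0,0,0,0,0,0],[0,0,0,0,0,0],[0,0,0,0,0,0],[0,0,0,0,0,0],[0,0,0.02,0,0,0],[0,0,0.06,0,0,0],[0,0,0.1,0,0,0],[0,0,0.15,0,0,0],[0,0,0.2,0,0,0]]' 1 && python3 -m pendant '[[0,0,0.2,0,0,0],[0,0,0.1,0,0,0],[-0.1,0.1,0,0,0,0],[-0.1,0.1,0,0,0,0],[-0.1,0.1,0,0,0,0],[-0.1,0.1,0,0,0,0],[-0.1,0.1,0,0,0,0],[0,0,0,0,0,0],[0,0,0,0,0,0],[0,0,0,0,0,0]]'
python3 - <<'E'
from h import *
np.set_printoptions(precision=4,suppress=True)
s=cam('side');t=cam('top');w=cam('wrist');o=ctrl.get_obs();print(o['eef_pos'])
for n,c in(('s',s),('t',t),('w',w)): np.savez(f'z_{n}.npz',**c)
X=np.array([.4645,-.267,.131])
for n,c in(('s',s),('t',t),('w',w)): print(n,[proj(c,X+[0,0,d]).round(1) for d in(0,.006,.048)])
def ext(c,u0,u1,v0,v1,st=2,S=110):
    g=cv2.cvtColor(c['color'],cv2.COLOR_BGR2HSV)[v0:v1,u0:u1]
    for r in range(0,v1-v0,st):
        k=np.nonzero((g[r,:,1]<S)&(g[r,:,2]>60))[0]
        if len(k):print(v0+r,k.min()+u0,k.max()+u0,int(np.median(g[r,k,2])),end='; ')
    print()
ext(s,262,312,230,290)
u,v=proj(w,X).astype(int);ext(w,u-45,u+45,max(0,v-60),min(400,v+60),4)
ext(t,425,490,205,265,3)
E
```

```text
time_s: 44.15
eef_pos: [0.4649, -0.2674, 0.1485]
eef_rot: [0.002, 0.769, 0.639, 0.0]
wrist_force: [-3.8, 3.1, 12.4]
opening: 0.247
grasp_force: 60.4
time_s: 45.4
eef_pos: [0.4639, -0.2665, 0.2534]
eef_rot: [0.001, 0.769, 0.639, 0.0]
wrist_force: [-0.0, -0.7, -0.3]
opening: 0.998
grasp_force: 0.0
time_s: 46.65
eef_pos: [0.3646, -0.1673, 0.3125]
eef_rot: [0.001, 0.769, 0.639, 0.0]
wrist_force: [0.3, -0.9, -0.2]
opening: 0.995
grasp_force: 0.0
[ 0.3644 -0.1671  0.3122]
s [array([285.3, 262.1]), array([285.2, 260.1]), array([284.5, 245.7])]
t [array([457. , 231.7]), array([457.8, 231.4]), array([463.3, 229.5])]
w [array([430.4, 248.4]), array([432.1, 250.7]), array([446.1, 269.1])]
244 282 288 191; 246 280 289 206; 248 280 290 167; 250 280 290 112; 252 280 290 110; 254 281 290 110; 256 280 292 112; 258 278 294 112; 260 277 294 113; 262 276 294 117; 264 276 294 113; 266 277 294 106; 268 277 294 109; 270 278 293 109; 272 278 293 109; 274 278 293 109; 276 278 295 110; 278 276 297 110; 280 274 300 110; 282 272 302 113; 284 271 303 117; 286 270 304 116; 288 269 304 115; 
188 387 420 202; 192 385 425 222; 196 385 430 231; 200 385 434 231; 204 385 436 229; 208 385 438 228; 212 385 440 226; 216 385 440 223; 220 385 440 212; 224 385 440 192; 228 385 439 190; 232 385 441 187; 236 385 444 194; 240 385 448 197; 244 386 449 199; 248 393 449 193; 252 408 449 190; 256 410 451 167; 260 413 454 166; 264 419 456 165; 268 440 459 157; 272 443 467 159; 276 446 470 160; 280 449 474 157; 284 453 471 163; 288 455 474 162; 292 405 474 160; 296 461 474 162; 300 423 474 163; 304 401 474 133; 
214 483 483 95; 217 477 488 83; 220 436 488 112; 223 432 489 145; 226 429 489 161; 229 427 489 161; 232 426 489 101; 235 426 489 92; 238 426 489 95; 241 426 489 98; 244 428 488 100; 247 430 489 101; 250 433 489 103; 253 440 489 101; 256 439 489 105; 259 436 489 106; 262 434 489 107;
```

```bash
python3 -c "
from bench import ctrl
print(ctrl.hand_in())"
```

```text
the job is handed in; nothing more can be done
None
```

The job is handed in at about 47 s: the funnel stands in the pot, and the stopper was parked in the large stand, released, retaken and set upright in the flask's neck, its flange seated on the rim to within about 1 mm as far as the side camera can show.

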